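# Reset the packing bench's air valve: shut, two turns open, hold

## Task

Reset the air valve on the packing bench: by its upright black handle, wind the red handwheel clockwise (seen from above) until it is fully shut against its stop, then back it off by exactly two full turns anticlockwise. Finish there holding on: the program ends with the fingers still closed around the handle and the wheel standing still at two turns. Leave the other things on the bench where they are.

Things in the scene. Friction and masses are not known exactly. Their poses are not given: they have to be found in the camera images.
- hub (a point): Centre of the red handwheel, on its upright axis, mid-height of its rim, 112 mm above the bench. Wheel 122 mm across, level; rim a 12 mm round bar, three spokes, hub up to 16 mm above this point; it does not rise as it turns. It sits on a brass valve in a steel pipe bridge on a dark base plate 120 x 260 x 8 mm centred below. The point's x axis points to the handle and turns with it.
- handle: Black round crank handle, upright on the wheel's rim, 22 mm across (18 mm at its ends), 52 mm tall; origin at its centre, 149 mm above the bench, 55 mm from the wheel's axis. It spins freely about its own upright axis, so fingers gripping it from above can carry it in a circle without turning the wrist.
- wheel (a joint): Turn of the wheel in rad: 0 = fully shut against its firm stop, growing anticlockwise seen from above (opening); 6.283 per turn, two turns open = 12.566; far stop at 18.85. Starts half a turn to one and two thirds turns open. Turning takes about 0.1 N m (2 N at the handle) and it stays where it is left.
- coupling: Loose brass coupling, 22 mm in diameter, 30 mm tall, standing on the valve's base plate; origin at the middle of its underside. Not to be moved.
- spanner: Loose spanner 150 mm long lying on the bench on the robot's side of the valve; origin at the middle of its underside, x axis along it. Not to be moved.
- tape: Cardboard-brown tape roll lying flat, 100 mm in diameter, 48 mm high; origin at the middle of its underside. Not to be moved.
- pack: Stack of two grey wrapped packs, 110 x 150 mm, 56 mm high; origin at the middle of its underside. Not to be moved.
- smallbox: Small cardboard box 120 x 90 mm, 70 mm high; origin at the middle of its underside. Not to be moved.
- jar: Jar with a green cap, 60 mm in diameter, 90 mm tall; origin at the middle of its underside. Not to be moved.
- marker: Blue marker pen 120 mm long, 16 mm thick, lying on the bench, x axis along it; origin at its underside. Not to be moved.

How it is judged:
By the outcome, as a careful person would: the job done as asked, in the order asked, and still so for the second after the job is handed in, while the arm keeps its last pose, push and grip.
It also fails if it takes over 67 s, if anything falls off the work surface, if the arm or the gripper's body presses on something with over 40 N, if the wrist force passes 120 N, or if a joint passes its speed limit or range.

## Robot

A 6-joint arm with a two-finger parallel gripper is mounted at the origin on the work surface. World frame = base frame: x ahead of the robot, y to its left, z up, the work surface at z = 0. Lengths are in mm, angles in rad, forces in N, time in s.
With the tool pointing down it reaches from about 275 to 825 mm from the base axis. Payload 4.9 kg.
Tool frame: the origin (TCP) lies on the centre line of the jaws, within the pads' length; the fingertips stand r.finger_overhang ahead of it and the grasp point (between the pads) lies 6 mm ahead of it (r.finger_overhang is the distance from the TCP to the fingertips, in mm); z points along the fingers, y is the direction in which the jaws open and shut (so a half turn about z gives the same grasp; the last joint's range is limited). The gripper opens to 85 mm and grips with 20 to 120 N. Pads are 22 mm wide; open, the fingers measure 114 mm over their backs; the gripper's body (76 mm by 85 mm) begins 54 mm behind the grasp point. The pads swing forward as they close: fully open they stand 13 mm farther back than shut.
Start: joints at [-1.281, 0.326, -0.193, 1.052, 0, 1.437], TCP at [226.188, -501.356, 256.281] pointing down, gripper open.
Joint ranges: [-2.65, 2.65], [-0.97, 1.79], [-1.3, 1.35], [-1.93, 2.1], [-1.47, 1.37], [-3.14, 3.14]. Speed limits (rad/s): [2.57, 2.57, 3.14, 3.14, 3.14, 3.14].

## Interface

Orientations are given as a unit quaternion [x, y, z, w].
In Python, from cell import r, cams, finder gives the robot as it stands.
- The arm moves only by the tool play_rows, never from a script. Its argument "steps" is a list of rows, each an object of numbers: "dx", "dy", "dz": the shift along the world's x, y, z scaled (see below); "ax", "ay", "az": the turn, a rotation vector about the world's x, y, z scaled (see below); "fingers": the closure, from -1 (fully open) to 1 (shut). In form: [{"dx": .., "dy": .., "dz": .., "ax": .., "ay": .., "az": .., "fingers": ..}, ...]. A call has 1 to 12 rows; each row shifts and turns the pose as measured when the row begins; what a row does not reach is not made up. The controller multiplies each number of a shift by 0.02 m and each number of a turn by 5 degrees. A row lasts 1/12 s, in which the tool goes at most 41.7 mm and 7.16 degrees, less where a joint would pass 70% of its speed; a pose out of reach is approached as far as the arm can. A call with a number of a shift or a turn outside -1 to 1 is refused whole. A call with a gripper value outside its range is refused whole. The fingers move at their own pace and stop on an object; "newtons" is the grip in N (left out, the last holds). Time passes only in rows, so rows that do not move let the fingers close. It gives the time, the measured TCP pose, the force and the opening at its end, in the units of the state.
- r.sense(): the state, without advancing time (a new reading comes with each control period).
- cams.snapshot(name): name is "scene" or "top" or "wrist"; returns a dict with "color" (480x640x3 uint8, red, green, blue), "camera_matrix" (3x3 intrinsics, pixels), "pose" (4x4, takes a point from camera to world coordinates). Camera axes: x right, y down, z forward; pixel columns grow to the right and rows downward; lengths in mm; the calibration is good to about 2 mm. The wrist camera is an equidistant fisheye: a pixel r from the principal point sees the ray r / f radians off the axis. A picture is of the moment at which its call begins. There is no depth.
- r.finish_job(): hands the job in, once; it reports no verdict.
Trained networks look in a picture, given as the dict that the camera call returned (one of the last four; its "shot" number tells which), for a name from the list of things; names that differ only in an ending like _2 or _b are one class to them, and where a whole thing is asked for, a point or a joint stands for the part that bears it (a point fixed in the world has none). Each returns a list of dicts, best first, with "conf" (0 to 1); they miss things now and then, are a little off and sometimes report something else, mostly with a low value. They report only what shows in the picture. A call takes as long as a camera call.
- finder.look_for(query, picture): "xyz" ([x, y, z] in mm, in world coordinates, good to about 4 mm: the middle of the surface that is visible of it).
The state is a dict: "time_s": time; "joint_positions": joint angles; "qvel": joint speeds; "joint_torque": joint torques, N m; "ee_pos": TCP position; "orientation": TCP orientation; "ft_force": force on the tool from outside, world axes, zero at the start; "torque": the same for the moment, N m; "grip_width": opening from 0.0 (shut) to 1.0 (fully open).
Only numpy, scipy, OpenCV 4.12 (cv2) and the standard library are available. Lean on these libraries where they do the work, as an engineer would, in place of code of your own. Each camera call takes 0.05 s, during which the arm holds its last target. There are 200 camera calls.

## Working session

There is one attempt and no reset: what is moved stays moved. The work goes in short steps, Python scripts to look and compute and a tool call to move; the robot and the scene stay as the last step left them, time stands still between calls to the robot, and variables do not carry over. Pictures are saved under pics/ and viewed, about 8 in all and at most 12, crops included, and the job is handed in when it is done.

Besides the shell and the picture viewer there is one more tool, called after ">>>" by a JSON object that holds its "fn" and its "kwargs", one argument or row to a line. play_rows: Moves the arm, as the interface text tells. Shifts and turns lie within -1 to 1; 1 stands for 0.02 m of shift or 5 degrees of turn. Its arguments: {"type":"object","properties":{"steps":{"type":"array"},"newtons":{"type":"number"}},"required":["steps"]}

```bash
ls; mkdir -p pics
python3 - <<'E'
from cell import r,cams,finder
import cv2,numpy as np
s=r.sense();print(s['time_s'],s['ee_pos'],s['orientation'],s['grip_width'],r.finger_overhang)
for n in ['scene','top']:
    p=cams.snapshot(n);cv2.imwrite(f'pics/{n}0.png',p['color'][:,:,::-1])
    for q in ['hub','handle','coupling','spanner','tape','pack','smallbox','jar','marker']:
        for d in finder.look_for(q,p)[:2]:print(n,q,np.round(d['xyz']),round(d['conf'],2))
print(r.sense()['time_s'])
E
```

```text
pics
0.0 [ 226.00701785 -500.83336647  255.51748183] [ 9.77633905e-01  2.10312229e-01 -8.79824636e-05 -8.40847758e-04] 0.9990248499765871 25.0
scene hub [571. -22. 119.] 0.73
scene hub [ 479. -408.   53.] 0.3
scene handle [627. -20. 165.] 0.51
scene coupling [586.  44.  26.] 0.49
scene spanner [472. -82.  10.] 0.72
scene spanner [ 476. -411.   54.] 0.2
scene tape [486. 408.  39.] 0.91
scene pack [ 477. -410.   52.] 0.83
scene pack [383. 290.  14.] 0.63
scene smallbox [ 672. -427.   68.] 0.72
scene jar [570. -19. 119.] 0.58
scene marker [383. 288.  13.] 0.76
scene marker [ 477. -410.   55.] 0.61
top hub [560. -20. 118.] 0.72
top handle [617. -15. 170.] 0.57
top spanner [467. -59.   9.] 0.74
top tape [478. 410.  52.] 0.65
top tape [565. -21. 116.] 0.58
top pack [ 457. -401.   61.] 0.66
top smallbox [ 650. -426.   68.] 0.92
top jar [631. 412.  92.] 0.68
top marker [376. 288.  14.] 0.6
1.0
```

View pics/scene0.png

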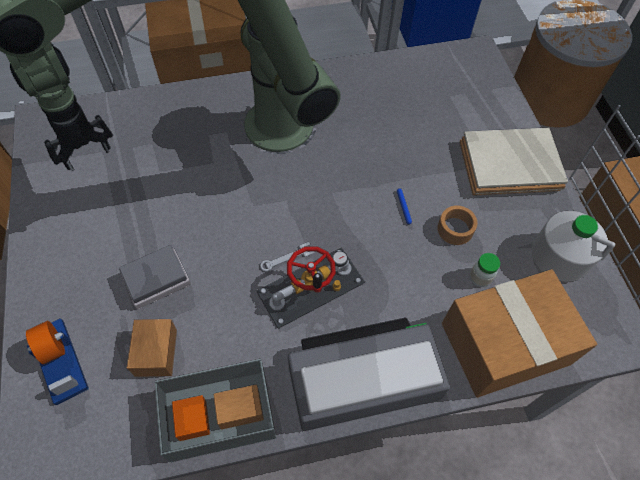

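View pics/top0.png

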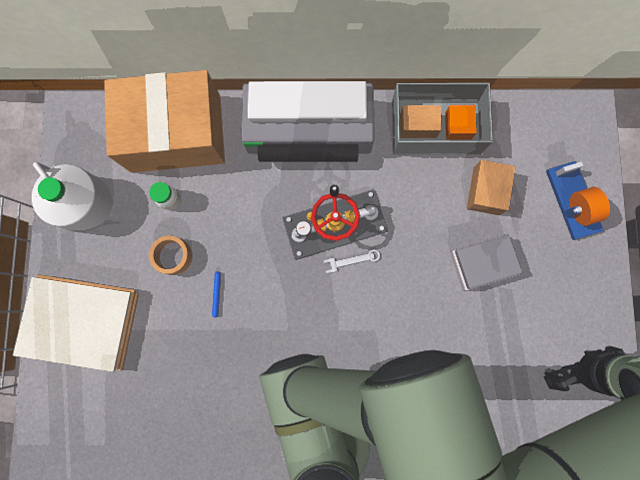

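The scene view shows the red wheel at about (311,268) with the black handle at (316,281), on the far side. In the top view the hub is at about (335,217), the handle at (334,189), the gauge at (303,231), and the spanner at (352,261). Next I'll refine the hub from the rim.

```bash
cat > h.py <<'E'
import cv2,numpy as np
def rays(p,uv):
    K=p['camera_matrix'];uv=np.float64(uv)
    d=np.c_[(uv[:,0]-K[0,2])/K[0,0],(uv[:,1]-K[1,2])/K[1,1]]
    if p.get('fish'):
        th=np.hypot(*d.T);k=np.tan(th)/np.maximum(th,1e-9);d=d*k[:,None]
    T=p['pose'];return T[:3,3],np.c_[d,np.ones(len(d))]@T[:3,:3].T
def plane(p,uv,z):
    o,d=rays(p,uv);return (o+d*((z-o[2])/d[:,2])[:,None])[:,:2]
def wheel(p,near=(565,-20)):
    c=p['color'].astype(int);m=((c[...,0]>90)&(c[...,1]<50)&(c[...,2]<60))
    v,u=np.nonzero(m);q=plane(p,np.c_[u,v],112);k=np.hypot(*(q-near).T)<85
    m2=np.zeros(m.shape,np.uint8);m2[v[k],u[k]]=1
    h=cv2.convexHull(np.c_[u[k],v[k]].astype(np.int32))[:,0]
    q=plane(p,h,112)
    e=cv2.minEnclosingCircle(q.astype(np.float32))
    A=np.c_[2*q,np.ones(len(q))];s=np.linalg.lstsq(A,(q**2).sum(1),rcond=None)[0]
    return s[:2],np.sqrt(s[2]+s[:2]@s[:2]),e,len(q)
E
python3 - <<'E'
from cell import r,cams,finder
from h import *
for n,uv,uh in[('scene',(0,0),None),('top',(0,0),None)]:
    p=cams.snapshot(n);print(n,wheel(p),p['pose'][:3,3])
    c=p['color'].astype(int)
    # black blob near expected handle
    v,u=np.nonzero(c.max(2)<40);q=plane(p,np.c_[u,v],162);k=np.hypot(*(q-(620,-18)).T)<35
    print(k.sum(),q[k].mean(0) if k.any() else None, np.c_[u,v][k].mean(0))
E
```

```text
scene (array([564.5228975 , -19.57596049]), np.float64(59.22213216782779), ((567.4462280273438, -19.58829689025879), 63.067447662353516), 21) [1183.25511774 -159.73660797 1353.61175141]
96 [628.47472865 -18.93531753] [317.33333333 281.63541667]
top (array([564.30943278, -22.14157952]), np.float64(58.157218883529005), ((564.3341674804688, -22.078340530395508), 59.016845703125), 26) [ 331.59884359   -7.48334651 1288.83588701]
8 [619.90854307 -18.1795773 ] [333.5 189. ]
```

>>> {"fn": "play_rows", "kwargs": {
  "steps": [
    {"dx":0.9,"dy":1,"fingers":-1},
    {"dx":0.9,"dy":1,"fingers":-1},
    {"dx":0.9,"dy":1,"fingers":-1},
    {"dx":0.9,"dy":1,"fingers":-1},
    {"dx":0.9,"dy":1,"fingers":-1},
    {"dx":0.9,"dy":1,"fingers":-1},
    {"dx":0.9,"dy":1,"fingers":-1},
    {"dx":0.9,"dy":1,"fingers":-1},
    {"dx":0.9,"dy":1,"fingers":-1},
    {"dx":0.9,"dy":1,"fingers":-1},
    {"dx":0.9,"dy":1,"fingers":-1},
    {"dx":0.9,"dy":1,"fingers":-1}
  ]
}}

```text
invalid input at $.steps[0]: expected keys dx, dy, dz, ax, ay, az, fingers
```

>>> {"fn": "play_rows", "kwargs": {
  "steps": [
    {"dx":0.8,"dy":1,"dz":0,"ax":0,"ay":0,"az":0,"fingers":-1},
    {"dx":0.8,"dy":1,"dz":0,"ax":0,"ay":0,"az":0,"fingers":-1},
    {"dx":0.8,"dy":1,"dz":0,"ax":0,"ay":0,"az":0,"fingers":-1},
    {"dx":0.8,"dy":1,"dz":0,"ax":0,"ay":0,"az":0,"fingers":-1},
    {"dx":0.8,"dy":1,"dz":0,"ax":0,"ay":0,"az":0,"fingers":-1},
    {"dx":0.8,"dy":1,"dz":0,"ax":0,"ay":0,"az":0,"fingers":-1},
    {"dx":0.8,"dy":1,"dz":0,"ax":0,"ay":0,"az":0,"fingers":-1},
    {"dx":0.8,"dy":1,"dz":0,"ax":0,"ay":0,"az":0,"fingers":-1},
    {"dx":0.8,"dy":1,"dz":0,"ax":0,"ay":0,"az":0,"fingers":-1},
    {"dx":0.8,"dy":1,"dz":0,"ax":0,"ay":0,"az":0,"fingers":-1},
    {"dx":0.8,"dy":1,"dz":0,"ax":0,"ay":0,"az":0,"fingers":-1},
    {"dx":0.8,"dy":1,"dz":0,"ax":0,"ay":0,"az":0,"fingers":-1}
  ]
}}

```text
time_s: 2.1
ee_pos: [422.2, -255.0, 256.8]
orientation: [0.979, 0.205, 0.0, 0.002]
ft_force: [-0.7, -0.1, 0.0]
grip_width: 1.001
```

>>> {"fn": "play_rows", "kwargs": {
  "steps": [
    {"dx":0.8,"dy":1,"dz":0,"ax":0,"ay":0,"az":0,"fingers":-1},
    {"dx":0.8,"dy":1,"dz":0,"ax":0,"ay":0,"az":0,"fingers":-1},
    {"dx":0.8,"dy":1,"dz":0,"ax":0,"ay":0,"az":0,"fingers":-1},
    {"dx":0.8,"dy":1,"dz":0,"ax":0,"ay":0,"az":0,"fingers":-1},
    {"dx":0.8,"dy":1,"dz":0,"ax":0,"ay":0,"az":0,"fingers":-1},
    {"dx":0.8,"dy":1,"dz":0,"ax":0,"ay":0,"az":0,"fingers":-1},
    {"dx":0.8,"dy":1,"dz":0,"ax":0,"ay":0,"az":0,"fingers":-1},
    {"dx":0.8,"dy":1,"dz":0,"ax":0,"ay":0,"az":0,"fingers":-1},
    {"dx":0.8,"dy":1,"dz":0,"ax":0,"ay":0,"az":0,"fingers":-1},
    {"dx":0.8,"dy":1,"dz":0,"ax":0,"ay":0,"az":0,"fingers":-1},
    {"dx":0.8,"dy":1,"dz":0,"ax":0,"ay":0,"az":0,"fingers":-1},
    {"dx":0,"dy":0,"dz":0,"ax":0,"ay":0,"az":0,"fingers":-1}
  ]
}}

```text
time_s: 3.1
ee_pos: [608.4, -18.7, 257.7]
orientation: [0.978, 0.207, 0.002, 0.003]
ft_force: [0.2, -0.0, -0.8]
grip_width: 0.998
```

Run:
```python
from cell import r,cams,finder
from h import *
s=r.sense();print(s['ee_pos'],s['joint_positions'])
p=cams.snapshot('wrist');cv2.imwrite('pics/w1.png',p['color'][:,:,::-1]);p['fish']=1
try: print(wheel(p))
except Exception as e: print(e)
print(p['camera_matrix'],p['pose'])
for q in['handle','hub','coupling']:
  for d in finder.look_for(q,p)[:2]:print(q,np.round(d['xyz']),d['conf'])
```

```text
[608.37953243 -18.70451666 257.65171874] [-0.15020565  0.43072067 -0.03285566  1.10122305 -0.00378716  2.57376423]
(array([567.02656504, -21.04606907]), np.float64(60.9741297903575), ((568.0768432617188, -21.678607940673828), 63.55613708496094), 39)
[[371.64829954   0.         325.11063434]
 [  0.         371.64829954 241.45161843]
 [  0.           0.           1.        ]] [[ 4.06544846e-01 -8.75776350e-01 -2.60263468e-01  6.76129924e+02]
 [-9.13612560e-01 -3.87891296e-01 -1.21870556e-01  1.13417429e+01]
 [ 5.77741699e-03  2.87325819e-01 -9.57815481e-01  3.75895996e+02]
 [ 0.00000000e+00  0.00000000e+00  0.00000000e+00  1.00000000e+00]]
handle [620. -16. 169.] 0.71
hub [577. -18. 116.] 0.66
coupling [586.  45.  34.] 0.88
```

View pics/w1.png

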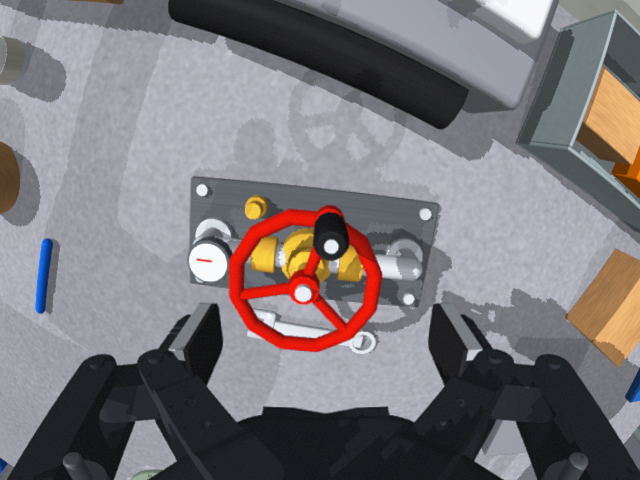

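The wrist view shows the handle's cap at (331,246), the hub at (303,293), and the gauge face at (209,260). The coupling is at (256,207). I'll triangulate the handle top and the gauge height.

Run:
```python
from cell import r,cams
from h import *
P={n:cams.snapshot(n) for n in('scene','top','wrist')};P['wrist']['fish']=1
print('cap',plane(P['wrist'],[(331,246)],175),'hubcap',plane(P['wrist'],[(303,293)],128))
def tri(l):
    A=np.zeros((3,3));b=np.zeros(3)
    for n,uv in l:
        o,d=rays(P[n],[uv]);d=d[0]/np.linalg.norm(d[0]);M=np.eye(3)-np.outer(d,d);A+=M;b+=M@o
    return np.linalg.solve(A,b)
g=[('scene',(341,258)),('top',(303,231)),('wrist',(209,260))]
print('gauge',tri(g),tri(g[1:]))
```

```text
cap [[617.3261948  -22.96969175]] hubcap [[562.89666123 -25.80855582]]
gauge [533.84438979  59.95269203  73.03523567] [533.30629454  57.28328621  73.11276732]
```

>>> {"fn": "play_rows", "kwargs": {
  "newtons": 40,
  "steps": [
    {"dx":0.5,"dy":-0.1,"dz":-0.5,"ax":0,"ay":0,"az":0,"fingers":-1},
    {"dx":0,"dy":0,"dz":-1,"ax":0,"ay":0,"az":0,"fingers":-1},
    {"dx":0,"dy":0,"dz":-1,"ax":0,"ay":0,"az":0,"fingers":-1},
    {"dx":0,"dy":0,"dz":-1,"ax":0,"ay":0,"az":0,"fingers":-1},
    {"dx":0,"dy":0,"dz":-0.8,"ax":0,"ay":0,"az":0,"fingers":-1},
    {"dx":0,"dy":0,"dz":-0.5,"ax":0,"ay":0,"az":0,"fingers":-1},
    {"dx":0,"dy":0,"dz":0,"ax":0,"ay":0,"az":0,"fingers":-1}
  ]
}}

```text
time_s: 4.03
ee_pos: [618.3, -31.4, 157.4]
orientation: [0.98, 0.2, 0.004, 0.005]
ft_force: [-0.9, -0.6, 1.2]
grip_width: 1.003
```

Run:
```python
from cell import r,cams
from h import *
s=r.sense();print(s['ee_pos'],s['ft_force'])
p=cams.snapshot('wrist');cv2.imwrite('pics/w2.png',p['color'][:,:,::-1])
```

```text
[618.29371489 -31.42430372 157.41282419] [-0.9201551  -0.63075791  1.20932873]
```

View pics/w2.png

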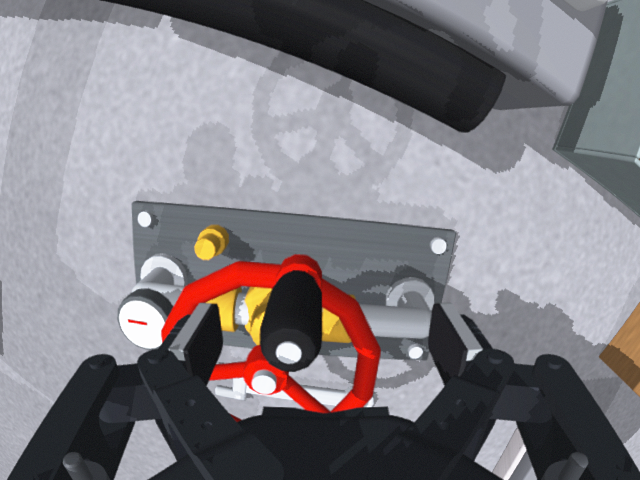

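The wrist view shows the handle's top at (288,352), left of the jaw centre line at about u = 325. That matches the measured y drift of about 11 mm, so I'll correct it and close.

>>> {"fn": "play_rows", "kwargs": {
  "newtons": 40,
  "steps": [
    {"dx":0.05,"dy":0.5,"dz":0,"ax":0,"ay":0,"az":0,"fingers":-1},
    {"dx":0,"dy":0,"dz":0,"ax":0,"ay":0,"az":0,"fingers":-1}
  ]
}}

```text
time_s: 4.25
ee_pos: [620.5, -21.7, 159.3]
orientation: [0.98, 0.2, 0.005, 0.005]
ft_force: [-0.7, 0.5, -0.1]
grip_width: 1.001
```

>>> {"fn": "play_rows", "kwargs": {
  "newtons": 40,
  "steps": [
    {"dx":0,"dy":0,"dz":0,"ax":0,"ay":0,"az":0,"fingers":1},
    {"dx":0,"dy":0,"dz":0,"ax":0,"ay":0,"az":0,"fingers":1},
    {"dx":0,"dy":0,"dz":0,"ax":0,"ay":0,"az":0,"fingers":1},
    {"dx":0,"dy":0,"dz":0,"ax":0,"ay":0,"az":0,"fingers":1},
    {"dx":0,"dy":0,"dz":0,"ax":0,"ay":0,"az":0,"fingers":1},
    {"dx":0,"dy":0,"dz":0,"ax":0,"ay":0,"az":0,"fingers":1},
    {"dx":0,"dy":0,"dz":0,"ax":0,"ay":0,"az":0,"fingers":1},
    {"dx":0,"dy":0,"dz":0,"ax":0,"ay":0,"az":0,"fingers":1}
  ]
}}

```text
time_s: 4.92
ee_pos: [623.1, -20.4, 163.8]
orientation: [0.98, 0.201, 0.008, 0.006]
ft_force: [-0.0, -0.1, 0.5]
grip_width: 0.241
```

>>> {"fn": "play_rows", "kwargs": {
  "newtons": 40,
  "steps": [
    {"dx":-0.09,"dy":-0.71,"dz":-0.05,"ax":0,"ay":0,"az":0,"fingers":1},
    {"dx":-0.27,"dy":-0.66,"dz":-0.05,"ax":0,"ay":0,"az":0,"fingers":1},
    {"dx":-0.44,"dy":-0.57,"dz":-0.05,"ax":0,"ay":0,"az":0,"fingers":1},
    {"dx":-0.57,"dy":-0.44,"dz":-0.05,"ax":0,"ay":0,"az":0,"fingers":1},
    {"dx":-0.66,"dy":-0.27,"dz":-0.05,"ax":0,"ay":0,"az":0,"fingers":1},
    {"dx":-0.71,"dy":-0.09,"dz":-0.05,"ax":0,"ay":0,"az":0,"fingers":1}
  ]
}}

```text
time_s: 5.42
ee_pos: [574.6, -74.1, 163.8]
orientation: [0.979, 0.203, 0.018, 0.004]
ft_force: [2.6, 1.1, 3.2]
grip_width: 0.238
```

```bash
cat > st.py <<'E'
from cell import r
import numpy as np
from scipy.spatial.transform import Rotation as R
s=r.sense();p=s['ee_pos'];q=s['orientation']
Q=R.from_quat(q);z=Q.as_matrix()[:,2]
g=p+6*z
d=g[:2]-np.array([564.5,-21.5])
print('t',s['time_s'],'ee',np.round(p,1),'grasp',np.round(g,1),'rad',np.round(np.hypot(*d),1),'ang',np.round(np.degrees(np.arctan2(d[1],d[0])),1),'F',np.round(s['ft_force'],1),'tau',np.round(s['torque'],2),'w',round(s['grip_width'],3),'toolz',np.round(z,3),'j6',s['joint_positions'][5])
E
python3 st.py
```

```text
t 5.4167 ee [574.6 -74.1 163.8] grasp [574.8 -74.1 157.8] rad 53.6 ang -78.9 F [2.6 1.1 3.2] tau [ 0.36 -0.18  0.  ] w 0.238 toolz [ 0.037 -0.001 -0.999] j6 2.4723853673793856
```

```bash
cat > plan.py <<'E'
import sys,numpy as np
a,st,n=map(float,sys.argv[1:4]);n=int(n);k=float(sys.argv[4]) if len(sys.argv)>4 else 1
t=np.radians(a+st*np.arange(n+1));P=55*np.c_[np.cos(t),np.sin(t)]
print([tuple(v) for v in np.round(np.diff(P,axis=0)/20*k,2).tolist()])
E
python3 plan.py -79 -15 12 1.05
```

```text
[(-0.75, -0.05), (-0.74, 0.15), (-0.67, 0.34), (-0.56, 0.5), (-0.42, 0.63), (-0.24, 0.71), (-0.05, 0.75), (0.15, 0.74), (0.34, 0.67), (0.5, 0.56), (0.63, 0.42), (0.71, 0.24)]
```

>>> {"fn": "play_rows", "kwargs": {
  "newtons": 40,
  "steps": [
    {"dx":-0.75,"dy":-0.05,"dz":-0.05,"ax":0,"ay":0.07,"az":0,"fingers":1},
    {"dx":-0.74,"dy":0.15,"dz":-0.05,"ax":0,"ay":0.07,"az":0,"fingers":1},
    {"dx":-0.67,"dy":0.34,"dz":-0.05,"ax":0,"ay":0.07,"az":0,"fingers":1},
    {"dx":-0.56,"dy":0.5,"dz":-0.05,"ax":0,"ay":0.07,"az":0,"fingers":1},
    {"dx":-0.42,"dy":0.63,"dz":-0.05,"ax":0,"ay":0.07,"az":0,"fingers":1},
    {"dx":-0.24,"dy":0.71,"dz":-0.05,"ax":0,"ay":0.07,"az":0,"fingers":1},
    {"dx":-0.05,"dy":0.75,"dz":-0.05,"ax":0,"ay":0.07,"az":0,"fingers":1},
    {"dx":0.15,"dy":0.74,"dz":-0.05,"ax":0,"ay":0.07,"az":0,"fingers":1}
  ]
}}

```text
time_s: 6.08
ee_pos: [516.2, -1.1, 163.8]
orientation: [0.98, 0.2, 0.008, 0.003]
ft_force: [3.6, -4.1, 3.2]
grip_width: 0.244
```

```bash
python3 st.py; for a in -195 -200 -205; do python3 plan.py $a -15 12 1.05;done
```

```text
t 6.0833 ee [516.2  -1.1 163.8] grasp [516.3  -1.1 157.8] rad 52.3 ang 157.0 F [ 3.6 -4.1  3.2] tau [-0.7  -0.52 -0.02] w 0.244 toolz [ 0.017 -0.003 -1.   ] j6 2.5941593345671565
[(0.29, 0.7), (0.46, 0.6), (0.6, 0.46), (0.7, 0.29), (0.75, 0.1), (0.75, -0.1), (0.7, -0.29), (0.6, -0.46), (0.46, -0.6), (0.29, -0.7), (0.1, -0.75), (-0.1, -0.75)]
[(0.35, 0.67), (0.51, 0.56), (0.64, 0.41), (0.72, 0.23), (0.75, 0.03), (0.74, -0.16), (0.67, -0.35), (0.56, -0.51), (0.41, -0.64), (0.23, -0.72), (0.03, -0.75), (-0.16, -0.74)]
[(0.41, 0.64), (0.56, 0.51), (0.67, 0.35), (0.74, 0.16), (0.75, -0.03), (0.72, -0.23), (0.64, -0.41), (0.51, -0.56), (0.35, -0.67), (0.16, -0.74), (-0.03, -0.75), (-0.23, -0.72)]
```

```bash
python3 plan.py -203 -10 12 1.05
```

```text
[(0.24, 0.44), (0.31, 0.4), (0.37, 0.34), (0.43, 0.27), (0.47, 0.19), (0.49, 0.1), (0.5, 0.02), (0.5, -0.07), (0.48, -0.16), (0.44, -0.24), (0.4, -0.31), (0.34, -0.37)]
```

>>> {"fn": "play_rows", "kwargs": {
  "newtons": 40,
  "steps": [
    {"dx":0.24,"dy":0.44,"dz":-0.05,"ax":0,"ay":0.05,"az":0,"fingers":1},
    {"dx":0.31,"dy":0.4,"dz":-0.05,"ax":0,"ay":0.05,"az":0,"fingers":1},
    {"dx":0.37,"dy":0.34,"dz":-0.05,"ax":0,"ay":0.05,"az":0,"fingers":1},
    {"dx":0.43,"dy":0.27,"dz":-0.05,"ax":0,"ay":0.05,"az":0,"fingers":1},
    {"dx":0.47,"dy":0.19,"dz":-0.05,"ax":0,"ay":0.05,"az":0,"fingers":1},
    {"dx":0.49,"dy":0.1,"dz":-0.05,"ax":0,"ay":0.05,"az":0,"fingers":1},
    {"dx":0.5,"dy":0.02,"dz":-0.05,"ax":0,"ay":0.05,"az":0,"fingers":1},
    {"dx":0.5,"dy":-0.07,"dz":-0.05,"ax":0,"ay":0.05,"az":0,"fingers":1}
  ]
}}

```text
time_s: 6.75
ee_pos: [583.9, 33.6, 163.5]
orientation: [0.979, 0.201, -0.009, 0.007]
ft_force: [-4.6, -4.8, 10.2]
grip_width: 0.241
```

```bash
python3 st.py; for a in -275 -280 -285; do python3 plan.py $a -10 12 1.05;done
```

```text
t 6.75 ee [583.9  33.6 163.5] grasp [583.8  33.5 157.5] rad 58.2 ang 70.7 F [-4.6 -4.8 10.2] tau [-0.8   0.46  0.04] w 0.241 toolz [-0.016 -0.017 -1.   ] j6 2.6761151324938224
[(0.5, -0.09), (0.47, -0.17), (0.44, -0.25), (0.39, -0.32), (0.32, -0.39), (0.25, -0.44), (0.17, -0.47), (0.09, -0.5), (0.0, -0.5), (-0.09, -0.5), (-0.17, -0.47), (-0.25, -0.44)]
[(0.49, -0.13), (0.46, -0.21), (0.41, -0.29), (0.36, -0.36), (0.29, -0.41), (0.21, -0.46), (0.13, -0.49), (0.04, -0.5), (-0.04, -0.5), (-0.13, -0.49), (-0.21, -0.46), (-0.29, -0.41)]
[(0.47, -0.17), (0.44, -0.25), (0.39, -0.32), (0.32, -0.39), (0.25, -0.44), (0.17, -0.47), (0.09, -0.5), (0.0, -0.5), (-0.09, -0.5), (-0.17, -0.47), (-0.25, -0.44), (-0.32, -0.39)]
```

>>> {"fn": "play_rows", "kwargs": {
  "newtons": 40,
  "steps": [
    {"dx":0.45,"dy":-0.25,"dz":-0.02,"ax":0.02,"ay":0.01,"az":0,"fingers":1},
    {"dx":0.41,"dy":-0.32,"dz":-0.02,"ax":0.02,"ay":0.01,"az":0,"fingers":1},
    {"dx":0.36,"dy":-0.38,"dz":-0.02,"ax":0.02,"ay":0.01,"az":0,"fingers":1},
    {"dx":0.29,"dy":-0.41,"dz":-0.02,"ax":0.02,"ay":0.01,"az":0,"fingers":1},
    {"dx":0.21,"dy":-0.46,"dz":-0.02,"ax":0.02,"ay":0.01,"az":0,"fingers":1},
    {"dx":0.13,"dy":-0.49,"dz":-0.02,"ax":0.02,"ay":0.01,"az":0,"fingers":1},
    {"dx":0.04,"dy":-0.5,"dz":-0.02,"ax":0.02,"ay":0.01,"az":0,"fingers":1},
    {"dx":-0.04,"dy":-0.5,"dz":-0.02,"ax":0.02,"ay":0.01,"az":0,"fingers":1}
  ]
}}

```text
time_s: 7.42
ee_pos: [620.9, -4.5, 163.6]
orientation: [0.977, 0.21, -0.006, -0.034]
ft_force: [4.5, 32.0, 0.4]
grip_width: 0.241
```

```bash
python3 st.py; for a in 0 -5 -10; do python3 plan.py $a -10 12 1.05;done
```

```text
t 7.4167 ee [620.9  -4.5 163.6] grasp [620.7  -4.1 157.6] rad 58.9 ang 17.2 F [ 4.5 32.   0.4] tau [ 4.88 -1.81 -0.32] w 0.241 toolz [-0.026  0.063 -0.998] j6 2.5640909525794062
[(-0.04, -0.5), (-0.13, -0.49), (-0.21, -0.46), (-0.29, -0.41), (-0.36, -0.36), (-0.41, -0.29), (-0.46, -0.21), (-0.49, -0.13), (-0.5, -0.04), (-0.5, 0.04), (-0.49, 0.13), (-0.46, 0.21)]
[(-0.09, -0.5), (-0.17, -0.47), (-0.25, -0.44), (-0.32, -0.39), (-0.39, -0.32), (-0.44, -0.25), (-0.47, -0.17), (-0.5, -0.09), (-0.5, 0.0), (-0.5, 0.09), (-0.47, 0.17), (-0.44, 0.25)]
[(-0.13, -0.49), (-0.21, -0.46), (-0.29, -0.41), (-0.36, -0.36), (-0.41, -0.29), (-0.46, -0.21), (-0.49, -0.13), (-0.5, -0.04), (-0.5, 0.04), (-0.49, 0.13), (-0.46, 0.21), (-0.41, 0.29)]
```

>>> {"fn": "play_rows", "kwargs": {
  "newtons": 40,
  "steps": [
    {"dx":0,"dy":-0.05,"dz":-0.02,"ax":-0.2,"ay":-0.08,"az":0,"fingers":1},
    {"dx":0,"dy":-0.05,"dz":-0.02,"ax":-0.2,"ay":-0.08,"az":0,"fingers":1},
    {"dx":0,"dy":-0.05,"dz":-0.02,"ax":-0.2,"ay":-0.08,"az":0,"fingers":1},
    {"dx":0,"dy":-0.05,"dz":-0.02,"ax":-0.2,"ay":-0.08,"az":0,"fingers":1}
  ]
}}

```text
time_s: 7.75
ee_pos: [620.5, -3.0, 163.4]
orientation: [0.977, 0.213, 0.001, 0.001]
ft_force: [-1.1, 2.6, 4.9]
grip_width: 0.242
```

```bash
python3 st.py
python3 - <<'E'
from cell import r,cams,finder
from h import *
ims=[]
for n in('wrist','top','scene'):
    p=cams.snapshot(n);np.save(f'pics/shut_{n}.npy',p,allow_pickle=True)
    if n!='wrist':
        c=(335,215) if n=='top' else (312,272)
        i=p['color'][c[1]-40:c[1]+40,c[0]-50:c[0]+50];ims.append(cv2.resize(i,(400,320),interpolation=cv2.INTER_CUBIC))
    else: w=cv2.resize(p['color'],(400,300))
    for q in('handle','hub'):
        for d in finder.look_for(q,p)[:1]:print(n,q,np.round(d['xyz']),d['conf'])
cv2.imwrite('pics/shut.png',np.vstack([np.hstack(ims)]+[np.hstack([w[:,:],w*0])[:270]])[:,:,::-1])
E
```

```text
t 7.75 ee [620.5  -3.  163.4] grasp [620.5  -3.  157.4] rad 59.0 ang 18.2 F [-1.1  2.6  4.9] tau [ 0.89  0.32 -0.03] w 0.242 toolz [ 0.002 -0.001 -1.   ] j6 2.588491170932808
wrist handle [623.  -0. 165.] 0.72
wrist hub [618.  -1. 128.] 0.57
top handle [556. -69. 114.] 0.73
top hub [559. -69. 117.] 0.67
scene handle [628.   1. 157.] 0.36
scene hub [572. -48. 120.] 0.62
```

View pics/shut.png

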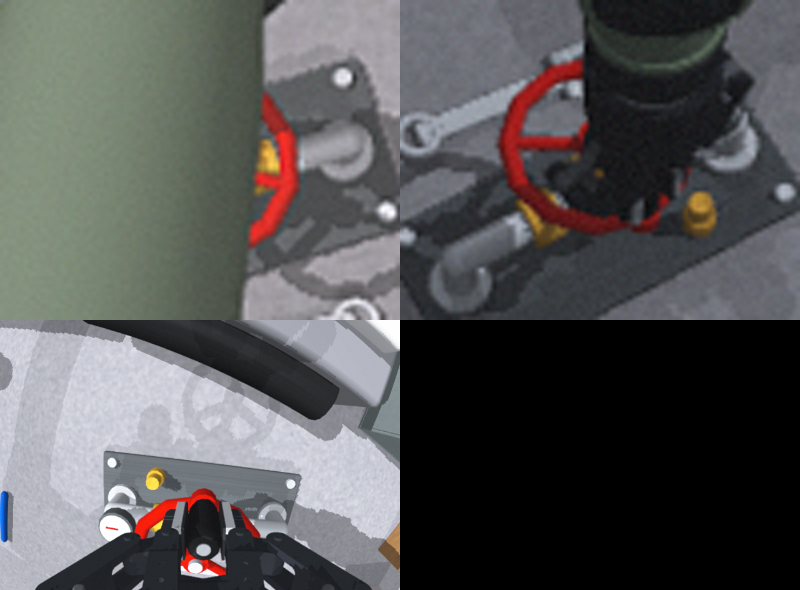

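The composite shows the fingers closed on the handle in the wrist view, with its cap at (204,548). The wheel isn't being touched anywhere else, and the coupling and spanner are in place. I'll push clockwise again to confirm the stop.

>>> {"fn": "play_rows", "kwargs": {
  "newtons": 40,
  "steps": [
    {"dx":0.05,"dy":-0.25,"dz":-0.02,"ax":0,"ay":0.02,"az":0,"fingers":1},
    {"dx":0.05,"dy":-0.25,"dz":-0.02,"ax":0,"ay":0.02,"az":0,"fingers":1},
    {"dx":0.05,"dy":-0.25,"dz":-0.02,"ax":0,"ay":0.02,"az":0,"fingers":1}
  ]
}}

```text
time_s: 8.45
ee_pos: [620.7, -3.7, 163.4]
orientation: [0.976, 0.217, -0.0, -0.018]
ft_force: [-3.6, 16.3, 8.9]
grip_width: 0.242
```

```bash
python3 st.py
```

```text
t 8.45 ee [620.7  -3.7 163.4] grasp [620.7  -3.5 157.4] rad 59.0 ang 17.7 F [-3.6 16.3  8.9] tau [ 2.7   0.59 -0.03] w 0.242 toolz [-0.009  0.035 -0.999] j6 2.5639937403499324
```

>>> {"fn": "play_rows", "kwargs": {
  "newtons": 40,
  "steps": [
    {"dx":0,"dy":-0.05,"dz":-0.02,"ax":-0.1,"ay":0.02,"az":0,"fingers":1},
    {"dx":0,"dy":-0.05,"dz":-0.02,"ax":-0.1,"ay":0.02,"az":0,"fingers":1},
    {"dx":0,"dy":-0.05,"dz":-0.02,"ax":-0.05,"ay":0.02,"az":0,"fingers":1}
  ]
}}

```text
time_s: 8.7
ee_pos: [620.7, -3.3, 163.4]
orientation: [0.976, 0.218, -0.005, -0.011]
ft_force: [-2.0, 5.2, 6.5]
grip_width: 0.237
```

```bash
python3 st.py
```

```text
t 8.7 ee [620.7  -3.3 163.4] grasp [620.7  -3.2 157.4] rad 59.1 ang 18.1 F [-2.   5.2  6.5] tau [ 0.74  0.19 -0.02] w 0.237 toolz [-0.015  0.02  -1.   ] j6 2.569108122351946
```

```bash
sed -i 's/564.5,-21.5/567.5,-19.2/' st.py; python3 st.py; python3 plan.py 17 15 12 1.04
```

```text
t 8.7 ee [620.7  -3.3 163.4] grasp [620.7  -3.2 157.4] rad 55.5 ang 16.8 F [-2.   5.2  6.5] tau [ 0.74  0.19 -0.02] w 0.237 toolz [-0.015  0.02  -1.   ] j6 2.569108122351946
[(-0.31, 0.68), (-0.47, 0.58), (-0.61, 0.43), (-0.7, 0.26), (-0.74, 0.07), (-0.74, -0.12), (-0.68, -0.31), (-0.58, -0.47), (-0.43, -0.61), (-0.26, -0.7), (-0.07, -0.74), (0.12, -0.74)]
```

>>> {"fn": "play_rows", "kwargs": {
  "newtons": 40,
  "steps": [
    {"dx":-0.31,"dy":0.68,"dz":-0.02,"ax":-0.02,"ay":0.01,"az":0,"fingers":1},
    {"dx":-0.47,"dy":0.58,"dz":-0.02,"ax":-0.02,"ay":0.01,"az":0,"fingers":1},
    {"dx":-0.61,"dy":0.43,"dz":-0.02,"ax":-0.02,"ay":0.01,"az":0,"fingers":1},
    {"dx":-0.7,"dy":0.26,"dz":-0.02,"ax":-0.02,"ay":0.01,"az":0,"fingers":1},
    {"dx":-0.74,"dy":0.07,"dz":-0.02,"ax":-0.02,"ay":0.01,"az":0,"fingers":1},
    {"dx":-0.74,"dy":-0.12,"dz":-0.02,"ax":-0.02,"ay":0.01,"az":0,"fingers":1},
    {"dx":-0.68,"dy":-0.31,"dz":-0.02,"ax":-0.02,"ay":0.01,"az":0,"fingers":1},
    {"dx":-0.58,"dy":-0.47,"dz":-0.02,"ax":-0.02,"ay":0.01,"az":0,"fingers":1}
  ]
}}

```text
time_s: 9.37
ee_pos: [530.8, 21.1, 163.4]
orientation: [0.976, 0.218, 0.0, -0.001]
ft_force: [4.7, -0.4, 2.6]
grip_width: 0.242
```

```bash
python3 st.py;for a in 130 135 140; do python3 plan.py $a 15 10 1.04;done
```

```text
t 9.3667 ee [530.8  21.1 163.4] grasp [530.8  21.1 157.4] rad 54.5 ang 132.3 F [ 4.7 -0.4  2.6] tau [-0.06 -0.93  0.02] w 0.242 toolz [-0.     0.003 -1.   ] j6 2.600691935926918
[(-0.5, -0.55), (-0.34, -0.66), (-0.16, -0.73), (0.03, -0.75), (0.22, -0.71), (0.4, -0.63), (0.55, -0.5), (0.66, -0.34), (0.73, -0.16), (0.75, 0.03)]
[(-0.45, -0.59), (-0.29, -0.69), (-0.1, -0.74), (0.1, -0.74), (0.29, -0.69), (0.45, -0.59), (0.59, -0.45), (0.69, -0.29), (0.74, -0.1), (0.74, 0.1)]
[(-0.4, -0.63), (-0.22, -0.71), (-0.03, -0.75), (0.16, -0.73), (0.34, -0.66), (0.5, -0.55), (0.63, -0.4), (0.71, -0.22), (0.75, -0.03), (0.73, 0.16)]
```

>>> {"fn": "play_rows", "kwargs": {
  "newtons": 40,
  "steps": [
    {"dx":-0.48,"dy":-0.57,"dz":-0.02,"ax":0,"ay":0.01,"az":0,"fingers":1},
    {"dx":-0.31,"dy":-0.68,"dz":-0.02,"ax":0,"ay":0.01,"az":0,"fingers":1},
    {"dx":-0.13,"dy":-0.74,"dz":-0.02,"ax":0,"ay":0.01,"az":0,"fingers":1},
    {"dx":0.06,"dy":-0.75,"dz":-0.02,"ax":0,"ay":0.01,"az":0,"fingers":1},
    {"dx":0.25,"dy":-0.7,"dz":-0.02,"ax":0,"ay":0.01,"az":0,"fingers":1},
    {"dx":0.42,"dy":-0.61,"dz":-0.02,"ax":0,"ay":0.01,"az":0,"fingers":1},
    {"dx":0.57,"dy":-0.48,"dz":-0.02,"ax":0,"ay":0.01,"az":0,"fingers":1},
    {"dx":0.67,"dy":-0.32,"dz":-0.02,"ax":0,"ay":0.01,"az":0,"fingers":1},
    {"dx":0.73,"dy":-0.14,"dz":-0.02,"ax":0,"ay":0.01,"az":0,"fingers":1}
  ]
}}

```text
time_s: 10.12
ee_pos: [563.5, -74.5, 163.4]
orientation: [0.975, 0.22, 0.001, -0.009]
ft_force: [-2.6, 4.4, 9.4]
grip_width: 0.238
```

```bash
python3 st.py;for a in -100 -95 -90 -85; do python3 plan.py $a 15 10 1.04;done
```

```text
t 10.1167 ee [563.5 -74.5 163.4] grasp [563.5 -74.4 157.4] rad 55.3 ang -94.2 F [-2.6  4.4  9.4] tau [ 0.68  0.5  -0.03] w 0.238 toolz [-0.002  0.017 -1.   ] j6 2.4286021704970957
[(0.75, -0.03), (0.73, 0.16), (0.66, 0.34), (0.55, 0.5), (0.4, 0.63), (0.22, 0.71), (0.03, 0.75), (-0.16, 0.73), (-0.34, 0.66), (-0.5, 0.55)]
[(0.75, 0.03), (0.71, 0.22), (0.63, 0.4), (0.5, 0.55), (0.34, 0.66), (0.16, 0.73), (-0.03, 0.75), (-0.22, 0.71), (-0.4, 0.63), (-0.55, 0.5)]
[(0.74, 0.1), (0.69, 0.29), (0.59, 0.45), (0.45, 0.59), (0.29, 0.69), (0.1, 0.74), (-0.1, 0.74), (-0.29, 0.69), (-0.45, 0.59), (-0.59, 0.45)]
[(0.73, 0.16), (0.66, 0.34), (0.55, 0.5), (0.4, 0.63), (0.22, 0.71), (0.03, 0.75), (-0.16, 0.73), (-0.34, 0.66), (-0.5, 0.55), (-0.63, 0.4)]
```

>>> {"fn": "play_rows", "kwargs": {
  "newtons": 40,
  "steps": [
    {"dx":0.75,"dy":0.04,"dz":-0.01,"ax":-0.02,"ay":0.01,"az":0,"fingers":1},
    {"dx":0.71,"dy":0.23,"dz":-0.01,"ax":-0.02,"ay":0.01,"az":0,"fingers":1},
    {"dx":0.63,"dy":0.4,"dz":-0.01,"ax":-0.02,"ay":0.01,"az":0,"fingers":1},
    {"dx":0.5,"dy":0.55,"dz":-0.01,"ax":-0.02,"ay":0.01,"az":0,"fingers":1},
    {"dx":0.34,"dy":0.66,"dz":-0.01,"ax":-0.02,"ay":0.01,"az":0,"fingers":1},
    {"dx":0.16,"dy":0.73,"dz":-0.01,"ax":-0.02,"ay":0.01,"az":0,"fingers":1},
    {"dx":-0.03,"dy":0.75,"dz":-0.01,"ax":-0.02,"ay":0.01,"az":0,"fingers":1},
    {"dx":-0.22,"dy":0.71,"dz":-0.01,"ax":-0.02,"ay":0.01,"az":0,"fingers":1},
    {"dx":-0.4,"dy":0.63,"dz":-0.01,"ax":-0.02,"ay":0.01,"az":0,"fingers":1}
  ]
}}

```text
time_s: 10.87
ee_pos: [610.0, 16.8, 163.2]
orientation: [0.977, 0.215, -0.013, 0.003]
ft_force: [-3.0, -6.2, 7.0]
grip_width: 0.242
```

```bash
python3 st.py;for a in 35 40 45; do python3 plan.py $a 15 10 1.04;done
```

```text
t 10.8667 ee [610.   16.8 163.2] grasp [609.9  16.7 157.2] rad 55.5 ang 40.3 F [-3.  -6.2  7. ] tau [-0.93  0.39  0.05] w 0.242 toolz [-0.024 -0.012 -1.   ] j6 2.621820173385569
[(-0.5, 0.55), (-0.63, 0.4), (-0.71, 0.22), (-0.75, 0.03), (-0.73, -0.16), (-0.66, -0.34), (-0.55, -0.5), (-0.4, -0.63), (-0.22, -0.71), (-0.03, -0.75)]
[(-0.55, 0.5), (-0.66, 0.34), (-0.73, 0.16), (-0.75, -0.03), (-0.71, -0.22), (-0.63, -0.4), (-0.5, -0.55), (-0.34, -0.66), (-0.16, -0.73), (0.03, -0.75)]
[(-0.59, 0.45), (-0.69, 0.29), (-0.74, 0.1), (-0.74, -0.1), (-0.69, -0.29), (-0.59, -0.45), (-0.45, -0.59), (-0.29, -0.69), (-0.1, -0.74), (0.1, -0.74)]
```

Opened so far: one turn plus 23.5° (40.3° against 16.8° at the stop).

>>> {"fn": "play_rows", "kwargs": {
  "newtons": 40,
  "steps": [
    {"dx":-0.55,"dy":0.5,"dz":-0.01,"ax":0.01,"ay":-0.01,"az":0,"fingers":1},
    {"dx":-0.66,"dy":0.34,"dz":-0.01,"ax":0.01,"ay":-0.01,"az":0,"fingers":1},
    {"dx":-0.73,"dy":0.16,"dz":-0.01,"ax":0.01,"ay":-0.01,"az":0,"fingers":1},
    {"dx":-0.75,"dy":-0.03,"dz":-0.01,"ax":0.01,"ay":-0.01,"az":0,"fingers":1},
    {"dx":-0.71,"dy":-0.22,"dz":-0.01,"ax":0.01,"ay":-0.01,"az":0,"fingers":1},
    {"dx":-0.63,"dy":-0.4,"dz":-0.01,"ax":0.01,"ay":-0.01,"az":0,"fingers":1},
    {"dx":-0.5,"dy":-0.55,"dz":-0.01,"ax":0.01,"ay":-0.01,"az":0,"fingers":1},
    {"dx":-0.34,"dy":-0.66,"dz":-0.01,"ax":0.01,"ay":-0.01,"az":0,"fingers":1},
    {"dx":-0.16,"dy":-0.73,"dz":-0.01,"ax":0.01,"ay":-0.01,"az":0,"fingers":1}
  ]
}}

```text
time_s: 11.62
ee_pos: [513.1, -14.4, 163.4]
orientation: [0.976, 0.216, 0.001, 0.007]
ft_force: [7.0, 2.3, -1.2]
grip_width: 0.242
```

```bash
python3 st.py;for a in 170 175 180; do python3 plan.py $a 15 10 1.04;done
```

```text
t 11.6167 ee [513.1 -14.4 163.4] grasp [513.1 -14.5 157.4] rad 54.6 ang 175.0 F [ 7.   2.3 -1.2] tau [ 0.89 -1.05  0.04] w 0.242 toolz [ 0.005 -0.013 -1.   ] j6 2.5397485689799058
[(-0.03, -0.75), (0.16, -0.73), (0.34, -0.66), (0.5, -0.55), (0.63, -0.4), (0.71, -0.22), (0.75, -0.03), (0.73, 0.16), (0.66, 0.34), (0.55, 0.5)]
[(0.03, -0.75), (0.22, -0.71), (0.4, -0.63), (0.55, -0.5), (0.66, -0.34), (0.73, -0.16), (0.75, 0.03), (0.71, 0.22), (0.63, 0.4), (0.5, 0.55)]
[(0.1, -0.74), (0.29, -0.69), (0.45, -0.59), (0.59, -0.45), (0.69, -0.29), (0.74, -0.1), (0.74, 0.1), (0.69, 0.29), (0.59, 0.45), (0.45, 0.59)]
```

>>> {"fn": "play_rows", "kwargs": {
  "newtons": 40,
  "steps": [
    {"dx":0.03,"dy":-0.75,"dz":-0.02,"ax":0,"ay":0.02,"az":0,"fingers":1},
    {"dx":0.22,"dy":-0.71,"dz":-0.02,"ax":0,"ay":0.02,"az":0,"fingers":1},
    {"dx":0.4,"dy":-0.63,"dz":-0.02,"ax":0,"ay":0.02,"az":0,"fingers":1},
    {"dx":0.55,"dy":-0.5,"dz":-0.02,"ax":0,"ay":0.02,"az":0,"fingers":1},
    {"dx":0.66,"dy":-0.34,"dz":-0.02,"ax":0,"ay":0.02,"az":0,"fingers":1},
    {"dx":0.73,"dy":-0.16,"dz":-0.02,"ax":0,"ay":0.02,"az":0,"fingers":1},
    {"dx":0.75,"dy":0.03,"dz":-0.02,"ax":0,"ay":0.02,"az":0,"fingers":1},
    {"dx":0.71,"dy":0.22,"dz":-0.02,"ax":0,"ay":0.02,"az":0,"fingers":1},
    {"dx":0.63,"dy":0.4,"dz":-0.02,"ax":0,"ay":0.02,"az":0,"fingers":1}
  ]
}}

```text
time_s: 12.37
ee_pos: [602.4, -62.7, 163.2]
orientation: [0.977, 0.214, -0.009, -0.001]
ft_force: [-4.9, 0.5, 9.9]
grip_width: 0.243
```

```bash
python3 st.py;for a in -55 -50 -45; do python3 plan.py $a 10 7 1.04;done
```

```text
t 12.3667 ee [602.4 -62.7 163.2] grasp [602.3 -62.7 157.2] rad 55.7 ang -51.3 F [-4.9  0.5  9.9] tau [0.28 0.78 0.01] w 0.243 toolz [-0.018 -0.001 -1.   ] j6 2.487563058011562
[(0.38, 0.32), (0.32, 0.38), (0.25, 0.43), (0.17, 0.47), (0.09, 0.49), (0.0, 0.5), (-0.09, 0.49)]
[(0.35, 0.35), (0.29, 0.41), (0.21, 0.45), (0.13, 0.48), (0.04, 0.5), (-0.04, 0.5), (-0.13, 0.48)]
[(0.32, 0.38), (0.25, 0.43), (0.17, 0.47), (0.09, 0.49), (0.0, 0.5), (-0.09, 0.49), (-0.17, 0.47)]
```

Remaining: 68°. I'll do 6 rows of 10° and then fine steps.

>>> {"fn": "play_rows", "kwargs": {
  "newtons": 40,
  "steps": [
    {"dx":0.36,"dy":0.34,"dz":-0.01,"ax":0,"ay":-0.02,"az":0,"fingers":1},
    {"dx":0.3,"dy":0.4,"dz":-0.01,"ax":0,"ay":-0.02,"az":0,"fingers":1},
    {"dx":0.22,"dy":0.44,"dz":-0.01,"ax":0,"ay":-0.02,"az":0,"fingers":1},
    {"dx":0.14,"dy":0.48,"dz":-0.01,"ax":0,"ay":-0.02,"az":0,"fingers":1},
    {"dx":0.05,"dy":0.5,"dz":-0.01,"ax":0,"ay":-0.02,"az":0,"fingers":1},
    {"dx":-0.04,"dy":0.5,"dz":-0.01,"ax":0,"ay":-0.02,"az":0,"fingers":1},
    {"dx":0,"dy":0,"dz":-0.01,"ax":0,"ay":-0.02,"az":0,"fingers":1}
  ]
}}

```text
time_s: 12.95
ee_pos: [622.0, -7.8, 163.3]
orientation: [0.977, 0.212, -0.007, 0.002]
ft_force: [-1.1, 2.1, 6.4]
grip_width: 0.244
```

```bash
python3 st.py
```

```text
t 12.95 ee [622.   -7.8 163.3] grasp [621.9  -7.8 157.3] rad 55.6 ang 11.8 F [-1.1  2.1  6.4] tau [ 0.65  0.12 -0.05] w 0.244 toolz [-0.012 -0.007 -1.   ] j6 2.58635710450192
```

>>> {"fn": "play_rows", "kwargs": {
  "newtons": 40,
  "steps": [
    {"dx":-0.03,"dy":0.11,"dz":-0.01,"ax":0,"ay":-0.01,"az":0,"fingers":1},
    {"dx":-0.03,"dy":0.11,"dz":-0.01,"ax":0,"ay":-0.01,"az":0,"fingers":1},
    {"dx":0,"dy":0,"dz":-0.02,"ax":0,"ay":0,"az":0,"fingers":1},
    {"dx":0,"dy":0,"dz":-0.02,"ax":0,"ay":0,"az":0,"fingers":1}
  ]
}}

```text
time_s: 13.28
ee_pos: [620.6, -2.7, 163.3]
orientation: [0.977, 0.213, -0.006, 0.004]
ft_force: [0.5, -1.6, 7.0]
grip_width: 0.241
```

```bash
python3 st.py;  python3 - <<'E'
from cell import cams
import cv2,numpy as np
a=np.load('pics/shut_wrist.npy',allow_pickle=True).item()['color'];p=cams.snapshot('wrist');b=p['color']
cv2.imwrite('pics/cmp.png',np.hstack([a[250:480,120:520],b[250:480,120:520]])[:,:,::-1])
f=lambda n:np.load(f'pics/shut_{n}.npy',allow_pickle=True).item()['color']
for n,(x0,y0,x1,y1) in dict(top=(395-0,180,1,1),).items():pass
s=cams.snapshot('scene')['color'];c=lambda i:cv2.resize(i[232:312,262:362],(400,320),interpolation=cv2.INTER_CUBIC)
cv2.imwrite('pics/cmp2.png',np.vstack([np.hstack([a[250:480,120:520],b[250:480,120:520]]),np.hstack([c(f('scene')),c(s)])])[:,:,::-1])
E
```

```text
t 13.2833 ee [620.6  -2.7 163.3] grasp [620.5  -2.7 157.3] rad 55.5 ang 17.3 F [ 0.5 -1.6  7. ] tau [-0.13  0.06 -0.04] w 0.241 toolz [-0.009 -0.009 -1.   ] j6 2.594939202112763
```

View pics/cmp2.png

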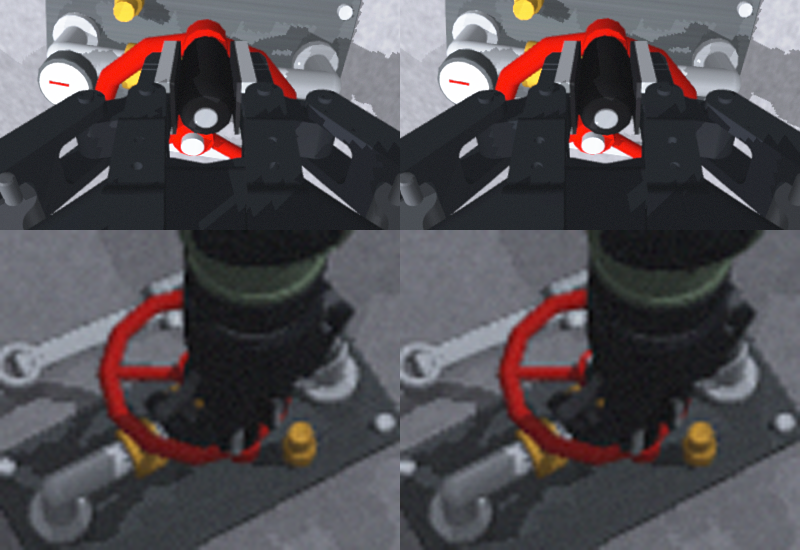

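The before/after crops match: handle cap at (205,118) vs (605,118), hub cap at (192,146) vs (593,145), and the spokes, spanner and coupling are unchanged. I'll hand in after checking that it is still.

```bash
python3 st.py; python3 -c "
from cell import r
print(abs(r.sense()['qvel']).max() if hasattr(r.sense()['qvel'],'max') else r.sense()['qvel'])
print(r.finish_job())"; python3 st.py
```

```text
t 13.3833 ee [620.6  -2.7 163.3] grasp [620.5  -2.7 157.3] rad 55.5 ang 17.3 F [-0.3 -0.6  5.7] tau [ 0.14  0.07 -0.05] w 0.241 toolz [-0.01  -0.009 -1.   ] j6 2.59491531967982
0.00425620594455425
the job is handed in; nothing more can be done
None
the job is handed in; nothing more can be done
```

The valve is reset and the job is handed in. I wound the wheel clockwise nearly one turn to its stop, then opened it two full turns anticlockwise, ending with the fingers still closed on the handle.

- **Stop:** the arm stopped advancing and the wrist force rose to 32 N. A second push reached 16 N and moved the handle less than 1 mm.
- **Two turns:** measured at the grip, the handle stood at about 16.8° when shut and 17.3° at the end. That puts the wheel roughly 0.5–1° from exactly two turns. The wrist and scene crops from shut and from the end look the same.
- **At hand-in (13.4 s):** the arm was nearly still (joint speeds at most 0.004 rad/s), and the force at the wrist was about 6 N, nearly all vertical.
- **Other things:** the spanner and coupling had not moved in the before/after crops. I did not re-check the tape, pack, box, jar and marker, but the arm only passed high above that part of the bench.

Two measurements disagreed:
- **Hub position:** the camera estimates put the hub about 3–4 mm from where the gripper's circle placed it, so I used the circle for the final angle.
- **Network reports:** with the arm over the wheel, the top-camera reports for the handle and hub were wrong because the arm hid them, so I ignored them.

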